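# Shut and lock the tube chamber hatch with its quarter-turn stud

## Task

The hatch of the white bench incubator is standing open over its tubes. Swing it fully shut, then push its winged cam stud in against the spring, turn it a quarter turn clockwise and let go so that it springs back into its notch and locks the hatch. Leave the other things on and around the incubator where they are.

Things in the scene. Friction and masses are not known exactly. Their poses are not given: they have to be found in the camera images.
- case: The white incubator, fixed, 240 (x) x 300 (y) x 98 mm high, open tube chamber on top, blue strip with three small knobs along its -y edge. Origin: centre of its underside; z up; -x side towards the robot, turned up to 0.35 rad. Hatch hinge line: parallel to case x, at case y = +80, z = 100 mm. The shut hatch covers case x -110 to +50, y -100 to +80, top face at z = 108 mm.
- hatch (a joint): Hatch hinge, rad: 0 = fully shut (level, a stop), grows as it opens, up to 1.5. Stainless plate 180 (hinge to free edge) x 160 x 8 mm, about 0.35 kg. Open, it rises from the hinge and leans over the chamber to the case's -y side, its outer face looking to case +y and up. Stiff hinge: it stays where it is left; 1 to 5 N near the free edge swing it down.
- hatch_push (a point): A point on the outer (top) face of the hatch, clear of the stud: 150 mm from the hinge line (30 mm from the free edge), 50 mm to the robot's side (case -x) of the stud axis. Its z axis is the outward normal of the hatch face, its y axis points to the hinge.
- stud_grip (a point): Grip point of the cam stud, on its axis in its wing, 44 mm above the hatch's outer face while the stud is out. Wing: black bar 60 long (point y) x 12 thick (point x) x 40 mm tall (20 to 60 mm above the face), on a skirt of 32 mm diameter, 13 to 20 mm above the face. Axis (point z, outward) square to the hatch, 145 mm from the hinge line; at case x = -30, y = -65 mm when shut.
- plunger (a joint): How far the stud is pushed in, m: 0 = out, 0.012 = fully in. A spring pushes it out (5 N at 0, 12 N fully in). A cross pin below, parallel to the wing, enters a slot in the case as the hatch shuts. Then the stud turns freely only when pushed in more than 8 mm (do not force it); turned a quarter and released it springs back to about 0.004, its pin in a notch, and holds the hatch.
- stud (a joint): Turn of the stud, rad, clockwise seen from outside: 0 = unlocked (wing square to the hinge line), 1.57 = locked (wing parallel to the hinge line); it stops at -0.1 and 1.68. Light friction (0.03 N m) holds it.
- jar_mid (a point): Bystander: capped jar, 48 mm diameter x 60 mm, standing on the case's rear (+x) deck; point at its centre.
- tip_box_mid (a point): Bystander: small closed box 57 x 87 x 43 mm on the case's rear (+x) deck; point at its centre.
- rack_mid (a point): Bystander: rack with tubes, 110 x 200 x 112 mm, on the bench to the left; point 50 mm above the bench in its middle.
- reagent_mid (a point): Bystander: bottle, 72 mm diameter x 160 mm, on the bench to the left; point half-way up.
- bucket_mid (a point): Bystander: open round steel centrifuge bucket, 100 mm diameter x 85 mm, on the bench to the right; point half-way up.
- beaker_mid (a point): Bystander: clear plastic beaker, 72 mm diameter x 100 mm, on the bench to the right; point half-way up.
- driver_grip (a point): Bystander: screwdriver lying on the bench near the robot, to the right; point on its handle.

How it is judged:
On the way:
1. the hatch is fully shut (value of joint hatch below 0.03 rad), for 0.2 s.
At the end, for the whole second after the job is handed in: The hatch is shut (within 0.03 rad), the stud is turned to 1.57 rad (1.4 to 1.7) and has sprung back into its notch (pushed in by 2.5 to 6 mm) (value of joint hatch below 0.03 rad and value of joint stud between 1.4 and 1.7 rad and value of joint plunger between 0.0025 and 0.006 m); the robot touches nothing.
It fails at once if another thing was moved by more than 30 mm (distance of any of jar_mid, tip_box_mid, rack_mid, reagent_mid, bucket_mid, beaker_mid, driver_grip from where it was at the start of the episode above 0.03 m).
It fails at once if the stud was forced round without being pushed in (value of joint stud between 0.28 and 1.2 rad and value of joint plunger below 0.006 m).
It also fails if it takes over 43 s, if anything falls off the work surface, if the arm or the gripper's body presses on something with over 40 N, if the wrist force passes 120 N, or if a joint passes its speed limit or range.

## Robot

A 6-joint arm with a two-finger parallel gripper is mounted at the origin on the work surface. World frame = base frame: x ahead of the robot, y to its left, z up, the work surface at z = 0. Lengths are in m, angles in rad, forces in N, time in s.
With the tool pointing down it reaches from about 0.275 to 0.75 m from the base axis. Payload 10.2 kg.
Tool frame: the origin (TCP) lies midway between the tips of the shut fingers; the grasp point (between the pads) lies 19 mm behind it; z points along the fingers, y is the line along which they close (so a half turn about z gives the same grasp; the last joint's range is limited). The gripper opens to 85 mm and grips with 20 to 120 N. Pads are 22 mm wide; open, the fingers measure 114 mm over their backs; the gripper's body (76 mm by 85 mm) begins 54 mm behind the grasp point. The pads swing forward as they close: fully open they stand 13 mm farther back than shut.
Start: joints at [0.98, 0.313, 1.498, -0, 1.331, -0.223], TCP at [0.189, 0.49, 0.231] pointing down, gripper open.
Joint ranges: [-2.94, 2.94], [-0.97, 2.17], [0.19, 2.56], [-1.23, 4.37], [0.02, 3.11], [-2.88, 2.88]. Speed limits (rad/s): [2.39, 2.39, 3.01, 3.14, 3.14, 3.14].

## Interface

Orientations are given as a unit quaternion [x, y, z, w].
In Python, from cell import readout, imaging, ticket gives the robot as it stands.
- The arm moves only by the shell command python3 -m crank 'ROWS'. ROWS is JSON, a list of rows, each a list of 3 entries, a list of its own where there are three numbers: the shift along the tool's x, y, z scaled (see below), then the turn, a rotation vector about the tool's x, y, z scaled (see below), then the closure, from 0 (fully open) to 1 (shut). In form: [[[tx, ty, tz], [rx, ry, rz], jaw], ...]. A call has 1 to 5 rows; each row is the pose to reach, as a shift and turn from the pose commanded when the call began, along the tool's axes at that moment, turning the shorter way round; what a row does not reach only later rows make up. The controller multiplies each number of a shift by 300 mm and each number of a turn by 180 degrees. A row lasts 1/12 s, in which the tool goes at most 41.7 mm and 7.16 degrees, less where a joint would pass 70% of its speed; a pose out of reach is approached as far as the arm can. A call with a number of a shift or a turn outside -1 to 1 is refused whole. A call with a gripper value outside its range is refused whole. The fingers move at their own pace and stop on an object; the grip force is fixed at half the most. Time passes only in rows, so rows that repeat a pose let the fingers close. It gives the time, the measured TCP pose, the force, the opening and the grip force at its end, in the units of the state.
- readout.read_state(): the state, without advancing time (a new reading comes with each control period).
- imaging.grab_frame(name): name is "side" or "top" or "wrist"; returns the picture (400x640x3 uint8, blue, green, red); there is no depth.
- imaging.calibration(name): a dict with "vfov" (degrees; the focal length in pixels is half the picture's height over the tangent of half this angle, whatever the lens; pixels are square), "cx", "cy" (the principal point, pixels), "R" (3x3) and "t" (3): a world point X has camera coordinates R X + t. Camera axes: x right, y down, z forward; pixel columns grow to the right and rows downward; lengths in m; the calibration is good to about 2 mm. A picture is of the moment at which its call begins: read the wrist's pose just before it. calibration takes no time and is no camera call; for the wrist camera it gives the pose at the moment of the call.
- ticket.job_done(): hands the job in; it is judged then, once.
The state is a dict: "time_s": time; "qpos": joint angles; "joint_vel": joint speeds; "joint_torque": joint torques, N m; "tcp_pos": TCP position; "tool_rot": TCP orientation; "force": force on the tool from outside, world axes, zero at the start; "ft_torque": the same for the moment, N m; "finger_gap": opening from 0.0 (shut) to 1.0 (fully open); "grasp_force": force on a finger pad.
Only numpy, scipy, OpenCV 4.12 (cv2) and the standard library are available. Lean on these libraries where they do the work, as an engineer would, in place of code of your own. Each camera call takes 0.05 s, during which the arm holds its last target. There are 200 camera calls.

## Working session

There is one attempt and no reset: what is moved stays moved. The work goes in short steps, Python scripts to look and compute and a shell command to move; the robot and the scene stay as the last step left them, time stands still between calls to the robot, and variables do not carry over. Pictures are saved under pics/ and viewed, at most 10 in all, crops included, and the job is handed in when it is done.

```bash
mkdir -p pics
python3 - <<'E'
from cell import readout, imaging
import cv2,json
print(readout.read_state())
for n in ("side","top"):
    cv2.imwrite(f"pics/{n}0.png",imaging.grab_frame(n)); c=imaging.calibration(n); print(n,c)
E
```

```text
{'time_s': 0.0, 'qpos': array([ 9.79587488e-01,  3.13505898e-01,  1.49843988e+00,  3.16195561e-05,
        1.33099833e+00, -2.23381871e-01]), 'joint_vel': array([-0.00129146,  0.00057217, -0.00075455, -0.00177726, -0.00054153,
       -0.00049524]), 'joint_torque': array([ 4.04262273e-04, -4.12271583e+01, -2.59735537e+01, -1.57757595e-04,
        4.34998336e-03, -3.64360812e-05]), 'tcp_pos': array([0.18863365, 0.48966869, 0.23070542]), 'tool_rot': array([ 1.82882109e-01,  9.83134618e-01, -6.14370895e-04, -2.81774388e-04]), 'force': array([-0.94706435,  0.13895591,  0.11686128]), 'ft_torque': array([-0.04237448, -0.00586194,  0.0383385 ]), 'grasp_force': 0.0, 'finger_gap': 0.9989878355903113}
side {'vfov': 51.16982054047111, 'cx': 318.5244127678533, 'cy': 195.41152226178542, 'R': array([[-0.44334766,  0.89634745,  0.0020257 ],
       [ 0.70980051,  0.3524569 , -0.60988308],
       [-0.54738111, -0.26895239, -0.79248882]]), 't': array([ 0.1775291 , -0.28030897,  1.47965342])}
top {'vfov': 57.3251430928773, 'cx': 322.33321603584824, 'cy': 200.80485331501677, 'R': array([[ 0.00883738, -0.99987194, -0.01334148],
       [-0.98590554, -0.00648326, -0.16717724],
       [ 0.16706933,  0.01463085, -0.98583659]]), 't': array([0.06549527, 0.50090096, 1.24440441])}
```

View pics/side0.png

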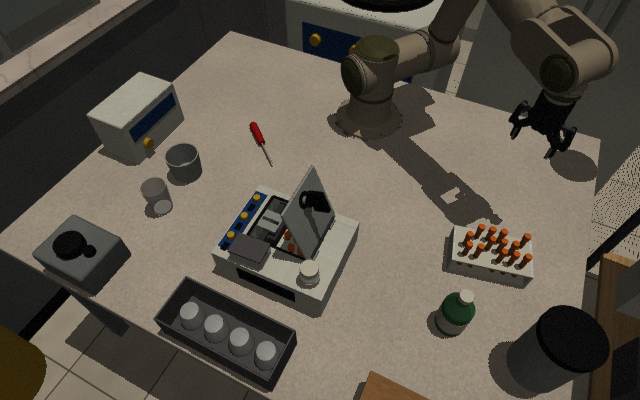

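View pics/top0.png

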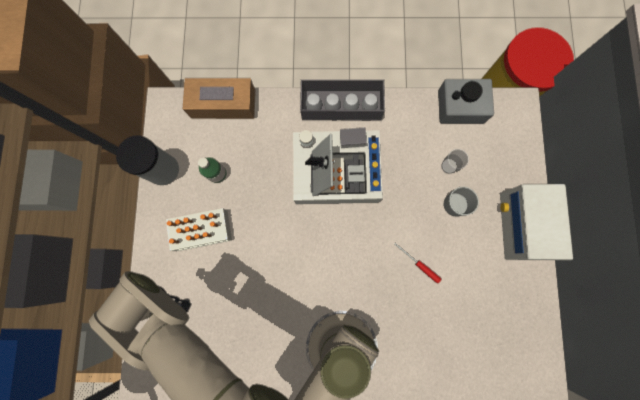

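The side view shows the case around (285,245) with the hatch standing up over it, and the top view shows the case at about (337,167), barely turned, with the stud near (317,161). I'll enlarge both.

Run:
```python
import cv2,numpy as np
a=cv2.imread("pics/side0.png")[160:312,205:365]; b=cv2.imread("pics/top0.png")[120:215,280:395]
cv2.imwrite("pics/c0.png",np.hstack([cv2.resize(a,(400,380),interpolation=cv2.INTER_CUBIC),cv2.resize(b,(400,330),interpolation=cv2.INTER_CUBIC)[:,:] if 0 else cv2.copyMakeBorder(cv2.resize(b,(400,330),interpolation=cv2.INTER_CUBIC),0,50,0,0,cv2.BORDER_CONSTANT)]))
```

```text
(no output)
```

View pics/c0.png

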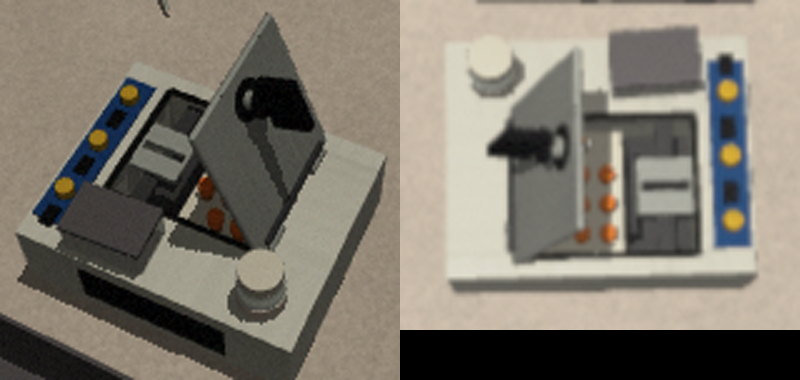

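The crop shows the four corners of the case top, the hatch's free and hinge corners, and the black wing pointing to case +y. I'll triangulate from those pixels.

```bash
cat > h.py <<'E'
import numpy as np
from cell import imaging
def ray(c,u,v):
    f=200/np.tan(np.radians(c["vfov"]/2)); d=np.array([(u-c["cx"])/f,(v-c["cy"])/f,1.0])
    R=np.array(c["R"]); o=-R.T@c["t"]; d=R.T@d; return o,d/np.linalg.norm(d)
def plane(c,u,v,z): o,d=ray(c,u,v); return o+d*(z-o[2])/d[2]
def tri(r1,r2):
    A=np.c_[r1[1],-r2[1]]; s=np.linalg.lstsq(A,r2[0]-r1[0],rcond=None)[0]
    p,q=r1[0]+s[0]*r1[1],r2[0]+s[1]*r2[1]; return (p+q)/2,np.linalg.norm(p-q)
E
python3 - <<'E'
from h import *
np.set_printoptions(precision=4,suppress=True)
S=imaging.calibration("side");T=imaging.calibration("top")
sp=lambda p:(205+p[0]/2.5-.3,160+p[1]/2.5-.3); tp=lambda p:(280+(p[0]-400)/3.478-.3,120+p[1]/3.474-.3)
top=[(446,40),(741,37),(756,273),(448,276)]; side=[(293,352),(18,235),(135,65),(385,155)]
loc=np.array([(.12,.15),(.12,-.15),(-.12,-.15),(-.12,.15)])
for nm,ps,c,f in(("top",top,T,tp),("side",side,S,sp)):
    P=np.array([plane(c,*f(p),.098) for p in ps]);print(nm,P,P.mean(0))
    q=(P[:,0]+1j*P[:,1]);q-=q.mean();l=loc[:,0]+1j*loc[:,1];k=(np.conj(l)@q)/(abs(l)**2).sum();print(abs(k),np.angle(k))
for n,s,t in(("free-x",(268,13),(580,235)),("free+x",(193,140),(580,50)),("hinge-x",(325,135),(513,262)),("hinge+x",(250,247),(510,95)),("studbase",(243,100),(560,146)),("wingend",(308,108),(491,143))):
    print(n,tri(ray(S,*sp(s)),ray(T,*tp(t))))
E
```

```text
top [[ 0.736   0.1731  0.098 ]
 [ 0.7402 -0.1216  0.098 ]
 [ 0.5009 -0.1321  0.098 ]
 [ 0.496   0.1658  0.098 ]] [0.6183 0.0213 0.098 ]
0.9920689199489616 0.023999687856613182
side [[ 0.732   0.1724  0.098 ]
 [ 0.7428 -0.1238  0.098 ]
 [ 0.5071 -0.1328  0.098 ]
 [ 0.4946  0.163   0.098 ]] [0.6191 0.0197 0.098 ]
0.9871228853497448 0.039178077135653036
free-x (array([0.5039, 0.0368, 0.2653]), np.float64(0.006504914351940603))
free+x (array([0.6644, 0.0415, 0.2666]), np.float64(0.001944163126403129))
hinge-x (array([0.5081, 0.1012, 0.112 ]), np.float64(0.0023957260383442106))
hinge+x (array([0.6691, 0.1019, 0.1345]), np.float64(0.009901526243634768))
studbase (array([0.5884, 0.054 , 0.2397]), np.float64(0.00707720920400098))
wingend (array([0.5843, 0.1149, 0.2594]), np.float64(0.0026618490503360166))
```

The case centre is about (0.619, 0.021), with yaw about 0.03 and the hatch at about 1.22 rad. I'll move to the outer side of the hatch with the fingers shut.

```bash
R='python3 -m crank'
python3 -m crank '[[[-0.1,-0.054,-0.1],[0,0,0],1],[[-0.2,-0.108,-0.1],[0,0,0],1],[[-0.3,-0.162,-0.1],[0,0,0],1],[[-0.4,-0.216,-0.1],[0,0,0],1],[[-0.507,-0.27,-0.1],[0,0,0],1]]'
python3 -m crank '[[[-0.1,-0.054,0],[0,0,0],1],[[-0.2,-0.108,0],[0,0,0],1],[[-0.3,-0.162,0],[0,0,0],1],[[-0.4,-0.216,0],[0,0,0],1],[[-0.507,-0.27,0],[0,0,0],1]]'
python3 -c "
from cell import readout as r
from scipy.spatial.transform import Rotation as Q
s=r.read_state();print(s['qpos'],s['tcp_pos'],s['tool_rot'],Q.from_quat(s['tool_rot']).as_matrix())"
```

```text
time_s: 0.52
tcp_pos: [0.302, 0.3583, 0.2612]
tool_rot: [0.183, 0.983, -0.0, -0.0]
force: [0.6, 0.4, -0.6]
finger_gap: 0.295
grasp_force: 0.0
time_s: 0.93
tcp_pos: [0.4149, 0.2279, 0.2612]
tool_rot: [0.183, 0.983, -0.0, -0.0]
force: [0.9, 0.2, 0.3]
finger_gap: -0.0
grasp_force: 0.0
[ 2.54025053e-01  1.76522214e-01  1.59350240e+00  9.27052659e-05
  1.37198369e+00 -9.49136455e-01] [0.41492797 0.22790927 0.26118072] [ 1.82793000e-01  9.83151399e-01 -4.69643846e-05 -2.07487368e-04] [[-9.33173352e-01  3.59426367e-01 -4.25152514e-04]
 [ 3.59426406e-01  9.33173434e-01 -1.64917241e-05]
 [ 3.90813471e-04 -1.68200678e-04 -9.99999909e-01]]
```

```bash
python3 -m crank '[[[-0.1,-0.053,0],[0,0,0.038],1],[[-0.2,-0.106,0],[0,0,0.076],1],[[-0.3,-0.159,0],[0,0,0.114],1],[[-0.4,-0.212,0],[0,0,0.152],1],[[-0.502,-0.264,0],[0,0,0.187],1]]'
python3 -m crank '[[[0,0,0],[0,0,0.038],1],[[0,0,0],[0,0,0.076],1],[[0,0,0],[0,0,0.114],1],[[0,0,0.056],[0,0,0.152],1],[[0,0,0.056],[0,0,0.186],1]]'
python3 - <<'E'
from cell import readout as r, imaging
from scipy.spatial.transform import Rotation as Q
import cv2,numpy as np
s=r.read_state();print(s['qpos'],s['tcp_pos'],Q.from_quat(s['tool_rot']).as_matrix().round(3))
a=imaging.grab_frame("side")[130:312,205:395]; b=imaging.grab_frame("top")[110:215,275:395]
cv2.imwrite("pics/c1.png",np.hstack([cv2.resize(a,(400,383)),cv2.resize(b,(400,383))]))
E
```

```text
time_s: 1.35
tcp_pos: [0.5271, 0.0998, 0.261]
tool_rot: [0.462, 0.887, -0.0, -0.0]
force: [1.5, 0.2, -0.6]
finger_gap: 0.001
grasp_force: 0.0
time_s: 1.77
tcp_pos: [0.5255, 0.1012, 0.2418]
tool_rot: [0.698, 0.716, -0.001, -0.002]
force: [-0.4, 0.2, -0.7]
finger_gap: -0.002
grasp_force: 0.0
[-2.87844245e-02  3.30269848e-01  1.44613513e+00  2.13304790e-05
  1.36948306e+00 -5.38208345e-02] [0.5255339  0.10122216 0.2418486 ] [[-0.025  1.    -0.004]
 [ 1.     0.025  0.   ]
 [ 0.    -0.004 -1.   ]]
```

View pics/c1.png

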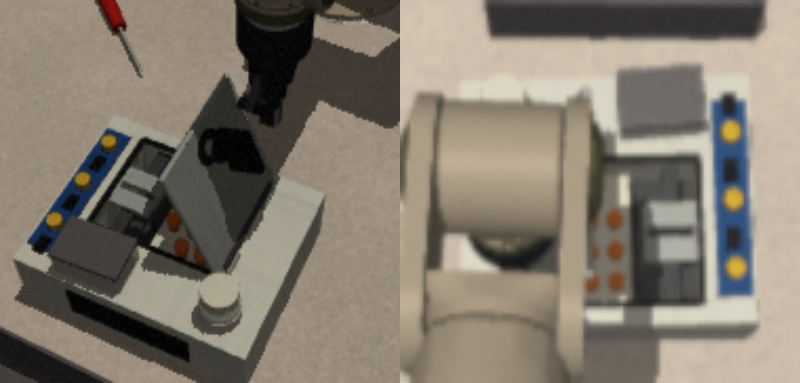

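```bash
python3 -m crank '[[[-0.12,0,0],[0,0,0],1],[[-0.193,0,0.023],[0,0,0],1],[[-0.263,0,0.065],[0,0,0],1],[[-0.32,0,0.113],[0,0,0],1],[[-0.37,0,0.169],[0,0,0],1]]'
python3 -m crank '[[[-0.042,0,0.063],[0,0,0],1],[[-0.073,0,0.131],[0,0,0],1],[[-0.093,0,0.204],[0,0,0],1],[[-0.103,0,0.263],[0,0,0],1],[[-0.103,0,0.275],[0,0,0],1]]'
python3 -m crank '[[[0,0,0],[0,0,0],1]]'
```

```text
time_s: 2.28
tcp_pos: [0.5305, -0.0109, 0.1945]
tool_rot: [0.695, 0.719, 0.001, 0.001]
force: [0.9, 0.6, 2.0]
finger_gap: -0.001
grasp_force: 1.1
time_s: 2.7
tcp_pos: [0.5298, -0.0409, 0.109]
tool_rot: [0.695, 0.719, -0.001, -0.002]
force: [0.1, -0.7, -0.5]
finger_gap: -0.002
grasp_force: 0.0
time_s: 2.78
tcp_pos: [0.5306, -0.0404, 0.1108]
tool_rot: [0.695, 0.719, -0.0, -0.001]
force: [0.5, -0.1, 1.1]
finger_gap: -0.003
grasp_force: 0.0
```

```bash
python3 -m crank '[[[0,0,0.01],[0,0,0],1],[[0,0,0.01],[0,0,0],1]]'
python3 -m crank '[[[0,0,0.008],[0,0,0],1],[[0,0,0.008],[0,0,0],1],[[0,0,0.008],[0,0,0],1]]'
```

```text
time_s: 2.95
tcp_pos: [0.5313, -0.0403, 0.1091]
tool_rot: [0.695, 0.719, 0.0, 0.001]
force: [0.1, -1.0, -0.4]
finger_gap: 0.0
grasp_force: 0.0
time_s: 3.2
tcp_pos: [0.5316, -0.0404, 0.108]
tool_rot: [0.696, 0.718, 0.001, 0.001]
force: [-3.1, 1.6, 11.7]
finger_gap: 0.003
grasp_force: 6.0
```

```bash
python3 -m crank '[[[0,0,0.006],[0,0,0],1],[[0,0,-0.13],[0,0,0],1],[[0,0,-0.26],[0,0,0],1],[[0,0,-0.39],[0,0,0],1],[[0,0,-0.52],[0,0,0],1]]'
python3 -m crank '[[[0,0.1,0],[0,0,0],0],[[0,0.2,0],[0,0,0],0],[[0,0.2,0],[0,0,0],0],[[0,0.2,0],[0,0,0],0],[[0,0.2,0],[0,0,0],0]]'
python3 - <<'E'
from cell import readout as r, imaging
import cv2,numpy as np
s=r.read_state();print(s['tcp_pos'],s['qpos'])
a=imaging.grab_frame("side")[150:320,205:395]; b=imaging.grab_frame("wrist")
cv2.imwrite("pics/w2.png",b)
cv2.imwrite("pics/c2.png",np.hstack([cv2.resize(a,(320,286)),cv2.resize(b,(458,286))]))
print(imaging.calibration("wrist"))
E
```

```text
time_s: 3.62
tcp_pos: [0.5306, -0.0402, 0.2646]
tool_rot: [0.696, 0.718, 0.0, 0.001]
force: [0.4, 0.5, 0.2]
finger_gap: 0.001
grasp_force: 0.0
time_s: 4.03
tcp_pos: [0.5904, -0.0385, 0.262]
tool_rot: [0.696, 0.718, -0.0, -0.0]
force: [-0.0, -0.0, -0.5]
finger_gap: 0.708
grasp_force: 0.0
[ 0.59043431 -0.03845835  0.26198759] [-2.62852381e-01  4.45011037e-01  1.23006989e+00 -8.39232953e-05
  1.46676915e+00 -2.94599962e-01]
{'vfov': 66.49924226273362, 'cx': 313.39352036395155, 'cy': 197.376689514704, 'R': array([[ 0.99949648,  0.03169198,  0.00155119],
       [ 0.03012655, -0.96319936,  0.26709434],
       [ 0.00995885, -0.26691313, -0.96366914]]), 't': array([-0.58978317, -0.09756734,  0.39133119])}
```

View pics/c2.png

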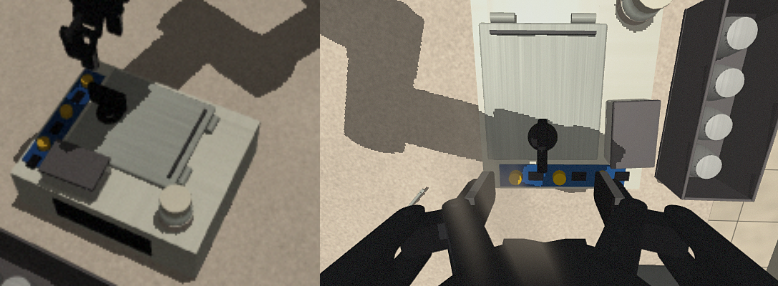

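View pics/w2.png

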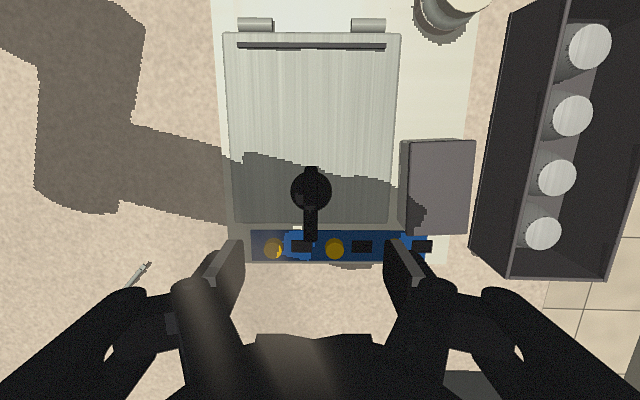

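The hatch lies flat and shut. The wing runs along the image columns at about u=310, from v≈166 to 242, and the skirt centre is at (311,190).

Run:
```python
from h import *
np.set_printoptions(precision=4,suppress=True)
c=imaging.calibration("wrist")
print("skirt",plane(c,311,190,.125)); print("wing",plane(c,310.5,166,.168),plane(c,310.5,242,.168))
P=[plane(c,*p,.108) for p in((222,33),(400,33),(393,222),(233,222))]
print(np.array(P)); a=(P[0]+P[1])/2; b=(P[3]+P[2])/2; d=P[1]-P[0]
print("yaw",np.arctan2(d[1],d[0]), np.linalg.norm(d),np.linalg.norm(a-b))
ex=d/np.linalg.norm(d); ey=(a-b)/np.linalg.norm(a-b); print("stud est",a-ey*.145, )
```

```text
skirt [ 0.5889 -0.041   0.125 ]
wing [ 0.5879 -0.0109  0.168 ] [ 0.5898 -0.075   0.168 ]
[[ 0.5068  0.094   0.108 ]
 [ 0.6627  0.099   0.108 ]
 [ 0.6744 -0.0766  0.108 ]
 [ 0.5097 -0.0817  0.108 ]]
yaw 0.03205048979780631 0.1559820768965183 0.17580904037585646
stud est [ 0.5908 -0.0484  0.108 ]
```

```bash
python3 -m crank '[[[-0.015,-0.003,0],[0,0,0.003],0],[[-0.015,-0.003,0.13],[0,0,0.003],0],[[-0.015,-0.003,0.25],[0,0,0.003],0],[[-0.015,-0.003,0.35],[0,0,0.003],0],[[-0.015,-0.003,0.43],[0,0,0.003],0]]'
python3 -m crank '[[[0,0,0],[0,0,0],0.5],[[0,0,0],[0,0,0],1],[[0,0,0],[0,0,0],1],[[0,0,0],[0,0,0],1],[[0,0,0],[0,0,0],1]]'
python3 -m crank '[[[0,0,0],[0,0,0],1],[[0,0,0],[0,0,0],1],[[0,0,0],[0,0,0],1]]'
```

```text
time_s: 4.55
tcp_pos: [0.5888, -0.0434, 0.1309]
tool_rot: [0.7, 0.715, -0.0, -0.001]
force: [0.2, -0.1, -0.5]
finger_gap: 0.997
grasp_force: 0.0
time_s: 4.97
tcp_pos: [0.5907, -0.0434, 0.1346]
tool_rot: [0.699, 0.715, 0.001, 0.001]
force: [0.4, 0.4, -0.2]
finger_gap: 0.298
grasp_force: 0.0
time_s: 5.22
tcp_pos: [0.5886, -0.0433, 0.1333]
tool_rot: [0.699, 0.715, -0.001, -0.001]
force: [-10.7, -0.1, 5.5]
finger_gap: 0.13
grasp_force: 59.8
```

```bash
python3 -m crank '[[[0,-0.003,0.015],[0,0,0],1],[[0,-0.003,0.03],[0,0,0],1],[[0,-0.003,0.038],[0,0,0],1],[[0,-0.003,0.038],[0,0,0],1],[[0,-0.003,0.038],[0,0,0],1]]'
```

```text
time_s: 5.63
tcp_pos: [0.5885, -0.0433, 0.123]
tool_rot: [0.699, 0.715, -0.001, -0.0]
force: [-8.6, 0.7, 9.8]
finger_gap: 0.132
grasp_force: 60.8
```

```bash
python3 -m crank '[[[0,-0.003,0.007],[0,0,0],1],[[0,-0.003,0.007],[0,0,0],1],[[0,-0.003,0.007],[0,0,0],1]]'
```

```text
time_s: 5.88
tcp_pos: [0.5884, -0.0434, 0.1224]
tool_rot: [0.699, 0.715, 0.0, 0.001]
force: [-8.5, 0.7, 18.3]
finger_gap: 0.129
grasp_force: 62.0
```

Fully in, on its stop. I'll test a small turn.

```bash
python3 -m crank '[[[0,0,0],[0,0,0.02],1],[[0,0,0],[0,0,0.04],1],[[0,0,0],[0,0,0.06],1],[[0,0,0],[0,0,0.07],1],[[0,0,0],[0,0,0.07],1]]'
python3 -c "
from cell import readout as r
s=r.read_state();print(s['ft_torque'],s['force'])"
```

```text
time_s: 6.3
tcp_pos: [0.589, -0.0435, 0.1224]
tool_rot: [0.774, 0.633, 0.001, 0.002]
force: [-5.6, 1.3, 16.2]
finger_gap: 0.132
grasp_force: 61.7
[ 0.08484944  0.955657   -0.05833962] [-5.5923031   1.29557666 16.19582508]
```

```bash
python3 -m crank '[[[0,0,0],[0,0,0.035],1],[[0,0,0],[0,0,0.07],1],[[0,0,0],[0,0,0.105],1],[[0,0,0],[0,0,0.14],1],[[0,0,0],[0,0,0.17],1]]'
python3 -m crank '[[[0,0,0],[0,0,0.035],1],[[0,0,0],[0,0,0.07],1],[[0,0,0],[0,0,0.105],1],[[0,0,0],[0,0,0.14],1],[[0,0,0],[0,0,0.17],1]]'
python3 -m crank '[[[0,0,0],[0,0,0.03],1],[[0,0,0],[0,0,0.06],1],[[0,0,0],[0,0,0.09],1],[[0,0,0],[0,0,0.09],1],[[0,0,0],[0,0,0.09],1]]'
python3 -c "
from cell import readout as r
s=r.read_state();print(s['ft_torque'],s['qpos'])"
```

```text
time_s: 6.72
tcp_pos: [0.5903, -0.0443, 0.1225]
tool_rot: [0.914, 0.405, 0.003, 0.003]
force: [2.0, -3.9, 11.4]
finger_gap: 0.132
grasp_force: 61.1
time_s: 7.13
tcp_pos: [0.591, -0.0457, 0.1228]
tool_rot: [0.989, 0.149, 0.004, 0.003]
force: [4.2, -10.2, 10.8]
finger_gap: 0.132
grasp_force: 61.2
time_s: 7.55
tcp_pos: [0.591, -0.0465, 0.1229]
tool_rot: [1.0, 0.01, 0.005, 0.004]
force: [4.0, -13.2, 10.8]
finger_gap: 0.131
grasp_force: 61.3
[-2.39832392 -0.60666325  0.02614068] [-0.27415937  0.55418662  1.43266358 -0.00464115  1.14394947  1.27764587]
```

```bash
python3 -m crank '[[[0,0,-0.01],[0,0,0],1],[[0,0,-0.02],[0,0,0],1],[[0,0,-0.025],[0,0,0],1],[[0,0,-0.025],[0,0,0],1],[[0,0,-0.025],[0,0,0],1]]'
python3 -m crank '[[[0,0,0],[0,0,0],0.8],[[0,0,0],[0,0,0],0.4],[[0,0,0],[0,0,0],0],[[0,0,0],[0,0,0],0],[[0,0,0],[0,0,0],0]]'
python3 -m crank '[[[0,0,0],[0,0,0],0],[[0,0,-0.1],[0,0,0],0],[[0,0,-0.2],[0,0,0],0],[[0,0,-0.3],[0,0,0],0],[[0,0,-0.4],[0,0,0],0]]'
python3 - <<'E'
from cell import readout as r, imaging
import cv2,numpy as np
s=r.read_state();print(s['tcp_pos'],s['finger_gap'],s['force'])
a=imaging.grab_frame("side")[150:320,205:395]; b=imaging.grab_frame("wrist")
cv2.imwrite("pics/w3.png",b)
cv2.imwrite("pics/c3.png",np.hstack([cv2.resize(a,(335,300)),cv2.resize(b,(465,300))]))
E
```

```text
time_s: 7.97
tcp_pos: [0.591, -0.0465, 0.1299]
tool_rot: [1.0, 0.011, 0.004, 0.004]
force: [5.7, -12.5, 7.0]
finger_gap: 0.127
grasp_force: 60.8
time_s: 8.38
tcp_pos: [0.5881, -0.0429, 0.1267]
tool_rot: [1.0, 0.011, -0.0, -0.0]
force: [0.2, -0.2, -0.7]
finger_gap: 0.761
grasp_force: 0.0
time_s: 8.8
tcp_pos: [0.588, -0.043, 0.2483]
tool_rot: [1.0, 0.011, -0.0, -0.0]
force: [0.2, 0.4, 0.1]
finger_gap: 0.994
grasp_force: 0.0
[ 0.5880157  -0.04302951  0.24826807] 0.9936880177196064 [0.1857547  0.40007297 0.10372884]
```

View pics/c3.png

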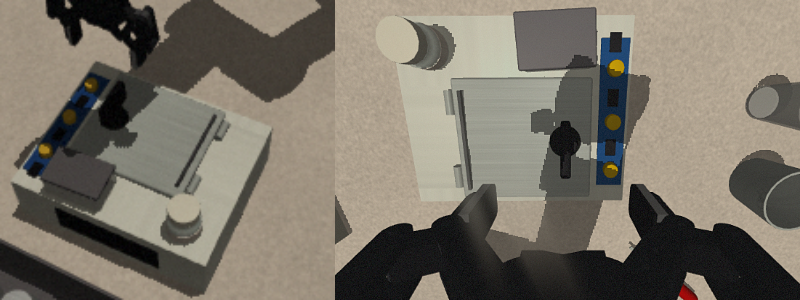

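The wing now lies parallel to the hinge line and the hatch is flat. The jar and box haven't moved, and the gripper is clear. During the release, the height and spring force (about 7 N) matched the notch.

```bash
python3 -c "
from cell import ticket
print(ticket.job_done())"
```

```text
the job is handed in; nothing more can be done
None
```

I shut the hatch, pushed the stud in, turned it a quarter turn clockwise and released it into its notch, then handed the job in at about 9 s; the last pictures showed the hatch flat and the wing parallel to the hinge, but no verdict came back.

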